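# Load a beam-splitter cube into the spring-loaded feeder

### The arm

A 6-joint arm with a two-finger parallel gripper is mounted at the origin on a cart in front of the work surface, level with it; the furniture and walls round the work are solid. World frame = base frame: x ahead of the robot, y to its left, z up, the work surface at z = 0. Lengths are in mm, angles in rad, forces in N, time in s.
With the tool pointing down it reaches from about 400 to 925 mm from the base axis. Payload 12.5 kg.
Tool frame: the origin (TCP) lies midway between the tips of the shut fingers; the grasp point (between the pads) lies 19 mm behind it; x points along the fingers, y is the direction in which the jaws open and shut, and the axes are right-handed (so a half turn about x gives the same grasp; the last joint's range is limited). The gripper opens to 95 mm and grips with 3 to 60 N. Pads are 20 mm wide; open, the fingers measure 119 mm over their backs; the gripper's body (75 mm by 180 mm) begins 59 mm behind the grasp point.
Start: joints at [-1.44, 0.491, 1.559, -0, 1.092, -0.106], TCP at [146.643, -607.574, 186.461] pointing down, gripper open.
Joint ranges: [-3.1, 3.1], [-0.84, 2.19], [0.05, 2.79], [-1.13, 4.28], [0.06, 2.93], [-2.69, 2.69]. Speed limits (rad/s): [2.22, 2.22, 2.79, 3.14, 3.14, 3.14].

### API

Orientations are given as [roll, pitch, yaw] about the fixed x, y, z axes, in that order (R = Rz(yaw) Ry(pitch) Rx(roll)).
In Python, from cell import state, read_camera, job_done gives the robot as it stands.
- The arm moves only by the tool move_arm, never from a script. Its argument "targets" is a list of rows, each a list of 7 numbers: the shift along the world's x, y, z in m, then the turn, a rotation vector about the world's x, y, z in degrees, then the gripper's target within -1 to 1 (fully open at 1, half-way at 0, shut at -1). In form: [[dx, dy, dz, wx, wy, wz, hand], ...]. A call has 1 to 10 rows; each row is the pose to reach, as a shift and turn from the pose commanded when the call began; what a row does not reach only later rows make up. A row lasts 1/10 s, in which the tool goes at most 50 mm and 8.59 degrees, less where a joint would pass 70% of its speed; a pose out of reach is approached as far as the arm can. A call with a gripper value outside its range is refused whole. The fingers move at their own pace and stop on an object; the grip force is fixed at half the most. Time passes only in rows, so rows that repeat a pose let the fingers close. It gives the time, the measured TCP pose, the force and the opening at its end, in the units of the state.
- state(): the state, without advancing time (a new reading comes with each control period).
- read_camera(name): name is "scene" or "top"; returns a dict with "img" (480x640x3 uint8, blue, green, red), "mtx" (3x3 intrinsics, pixels), "cam_to_world" (4x4, takes a point from camera to world coordinates). Camera axes: x right, y up, looking along -z (the intrinsics and any distortion apply to the point x, -y, -z); pixel columns grow to the right and rows downward; lengths in mm; the calibration is good to about 2 mm. A picture is of the moment at which its call begins. There is no depth.
- job_done(): hands the job in, once; it reports no verdict.
The state is a dict: "t": time; "joints": joint angles; "qvel": joint speeds; "tau": joint torques, N m; "eef_pos": TCP position; "tcp_rot": TCP orientation; "ft_force": force on the tool from outside, world axes, zero at the start; "moment": the same for the moment, N m; "opening": opening from 0.0 (shut) to 1.0 (fully open).
Only numpy, scipy, OpenCV 4.12 (cv2) and the standard library are available. Lean on these libraries where they do the work, as an engineer would, in place of code of your own. Each camera call takes 0.05 s, during which the arm holds its last target.

### The job

Load the loose black beam-splitter cube into the spring-loaded feeder column: set it upright and square between the cheeks at the top, then push it down against the spring until both orange catches have snapped over its top and hold it there by themselves. Leave the vial, the connector and the lens where they stand.

Things in the scene. Friction and masses are not known exactly. Their poses are not given: they have to be found in the camera images.
- cube_center (a point): Centre (half-way up) of the loose black beam-splitter cube with a brass ring on each face; 34 x 34 x 33 mm, 0.13 kg, standing upright on the worktop. Its x and y axes are square to its side faces, z up. It may go in with any of its four sides to the front.
- feeder: Grey column on a fixed black base 112 x 90 mm. Origin: base underside centre, on the worktop; z is the column axis; +x points away from the robot, within 20 degrees. Cheeks at +y and -y, 37 mm apart inside, end in flared tips 121 mm above the worktop. Orange catches at +x and -x. Above the catches the mouth is open to +x and -x: a cube held near its top by two faces along x goes in, fingers above the catches.
- catch_near (a joint): Orange spring catch on the feeder's -x side; its twin at +x moves with it. 0 = in, grows to 0.010 m pushed out. 18 mm wide, 12 to 39 mm from the axis; top 102 mm, flat underside 75 mm above the worktop. The gap between the two sloping noses narrows from 43 mm at the top to 23 mm. A cube pushed down spreads them by 4 to 5 mm, for a few newtons.
- feeder_mouth (a point): On the column's axis, 75 mm above the worktop, level with the flat underside of the catches; axes as the feeder's. Pushed down on its top, e.g. by closed fingers on the axis, a cube is caught once its top is below this point: push the top to about 69 mm above the worktop (hard stop at 65 mm), then let go; it rises until it bears on the catches.
- follower (a joint): White spring plate between the catches that carries the cube. 0 = up: its top is 95 mm above the worktop, and a cube set on it stands 33 mm higher. Grows to 0.062 m as it is pushed down; the spring force rises from 4 N to 13 N. With a latched cube on it about 0.052.
- vial: Amber vial, 27 mm across, 60 mm high, standing; a bystander. Origin at the centre of its underside.
- connector: Light grey connector shell, 32 x 58 x 14 mm, lying; a bystander. Origin at the centre of its underside.
- lens: Lens in a black ring on a post, 32 x 32 x 66 mm, standing; a bystander. Origin at the centre of its underside.
Mind the look-alikes: they are no part of the job. Of the things like the part that bears cube_center, leave any that is pink; of the rest the larger one is meant.

How it is judged:
By the outcome, as a careful person would: the job done as asked, in the order asked, and still so for the second after the job is handed in, with the robot touching nothing.
It also fails if it takes over 43 s, if anything falls off the work surface, if the arm or the gripper's body presses on something with over 40 N, if the wrist force passes 120 N, or if a joint passes its speed limit or range.

## Working session

There is one attempt and no reset: what is moved stays moved. The work goes in short steps, Python scripts to look and compute and a tool call to move; the robot and the scene stay as the last step left them, time stands still between calls to the robot, and variables do not carry over. Pictures are saved under pics/ and viewed, and the job is handed in when it is done.

Besides the shell and the picture viewer there is one more tool, called after "Call:" as name(argument=value, ...) on one line, values as JSON. move_arm: Moves the arm, as the interface text tells. Its arguments: {"type":"object","properties":{"targets":{"type":"array"}},"required":["targets"]}

```bash
ls; mkdir -p pics
python3 - <<'E'
from cell import state, read_camera
import cv2,numpy as np
np.set_printoptions(precision=3,suppress=True)
print(state())
for n in ("scene","top"):
    c=read_camera(n); cv2.imwrite(f"pics/{n}0.png",c["img"]); np.savez(f"pics/{n}0.npz",**{k:np.array(v) for k,v in c.items()}); print({k:(v if k!="img" else 0) for k,v in c.items()})
E
```

```text
pics
{'t': 0.0, 'joints': array([-1.44 ,  0.492,  1.559,  0.   ,  1.092, -0.106]), 'qvel': array([ 0.002,  0.001,  0.   ,  0.001, -0.002,  0.001]), 'tau': array([ -0.003, -61.265, -25.818,   0.069,   0.048,  -0.   ]), 'eef_pos': array([ 146.6  , -607.275,  185.838]), 'tcp_rot': array([-1.677,  1.57 ,  1.701]), 'ft_force': array([-0.145,  0.416, -0.006]), 'moment': array([ 0.009, -0.007,  0.017]), 'opening': 1.0003310489326978}
{'img': 0, 'mtx': array([[523.105,   0.   , 322.759],
       [  0.   , 523.105, 233.975],
       [  0.   ,   0.   ,   1.   ]]), 'cam_to_world': array([[ -0.536,   0.578,  -0.616,  35.53 ],
       [ -0.844,  -0.354,   0.402, 316.353],
       [  0.014,   0.735,   0.678, 667.735],
       [  0.   ,   0.   ,   0.   ,   1.   ]])}
{'img': 0, 'mtx': array([[578.044,   0.   , 320.432],
       [  0.   , 578.044, 241.055],
       [  0.   ,   0.   ,   1.   ]]), 'cam_to_world': array([[ -0.021,   0.983,  -0.182, 391.733],
       [ -1.   ,  -0.021,   0.006, -32.288],
       [  0.002,   0.182,   0.983, 988.511],
       [  0.   ,   0.   ,   0.   ,   1.   ]])}
```

View pics/scene0.png

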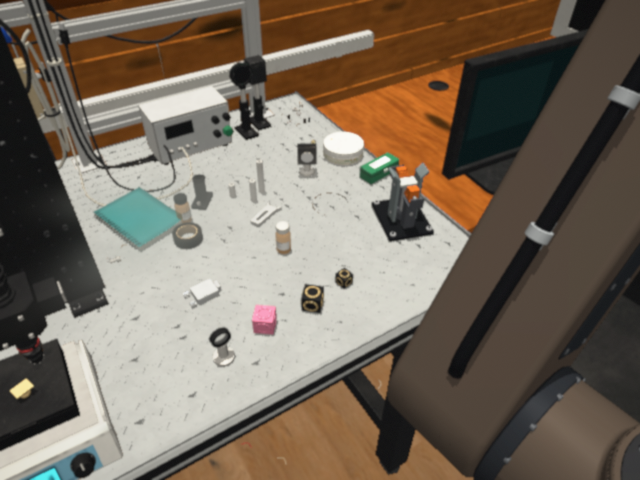

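View pics/top0.png

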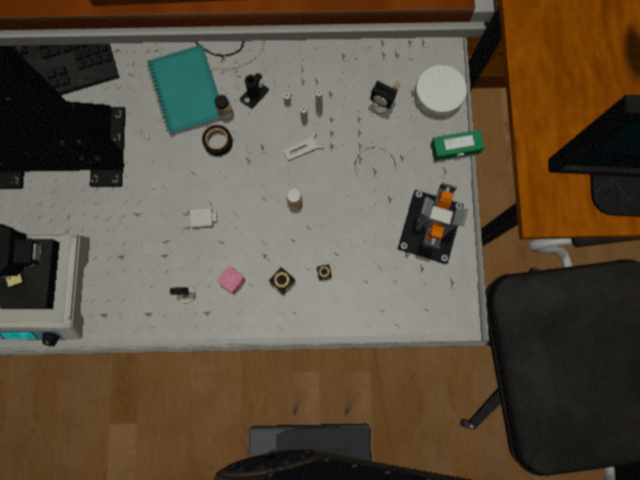

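The top view shows the large black cube at about (281,281), the small look-alike at (324,271), the pink one at (231,280) and the feeder at (433,226). I'll zoom in on both.

Run:
```python
import cv2,numpy as np
a=cv2.imread("pics/top0.png");s=cv2.imread("pics/scene0.png")
r=lambda im,x,y,w,h,k:cv2.resize(im[y:y+h,x:x+w],None,fx=k,fy=k,interpolation=cv2.INTER_CUBIC)
c1=r(a,250,250,100,60,4);c2=r(a,390,170,100,110,4)
c3=r(s,290,255,75,65,5);c4=r(s,360,150,90,100,4)
def pad(i,h=440,w=400):
    o=np.zeros((h,w,3),np.uint8);o[:min(h,i.shape[0]),:min(w,i.shape[1])]=i[:h,:w];return o
cv2.imwrite("pics/z1.png",np.hstack([pad(c1),pad(c2)]))
cv2.imwrite("pics/z2.png",np.hstack([pad(c3),pad(c4)]))
```

```text
(no output)
```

View pics/z1.png

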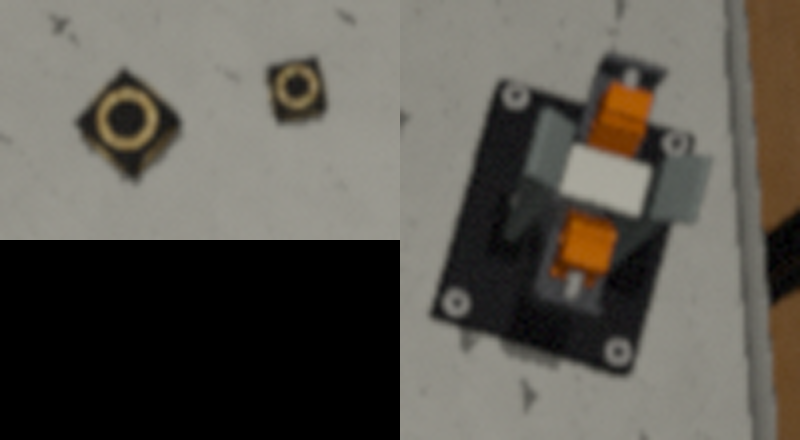

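View pics/z2.png

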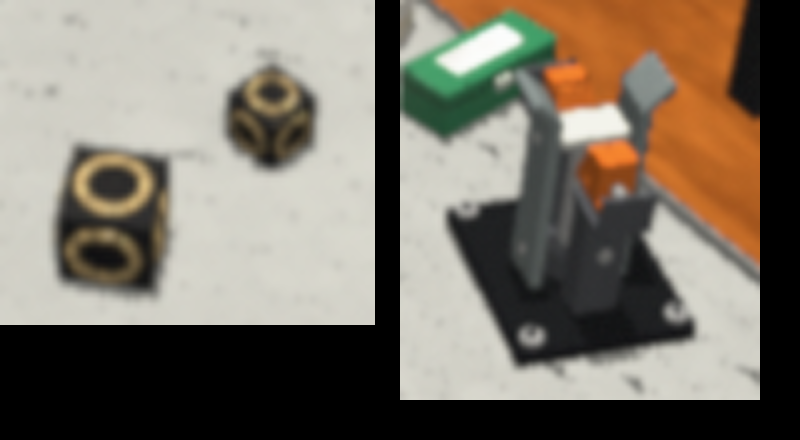

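```bash
cat > h.py <<'E'
import cv2,numpy as np
np.set_printoptions(precision=2,suppress=True)
def load(n): d=np.load(n); return {k:d[k] for k in d}
def cast(c,uv,z):
    uv=np.atleast_2d(np.array(uv,float)); K=c["mtx"];T=c["cam_to_world"]
    d=np.c_[(uv[:,0]-K[0,2])/K[0,0],-(uv[:,1]-K[1,2])/K[1,1],-np.ones(len(uv))]@T[:3,:3].T
    o=T[:3,3]; return o+d*((z-o[2])/d[:,2])[:,None]
def ray(c,uv):
    p=cast(c,uv,0)[0];o=c["cam_to_world"][:3,3];d=p-o;return o,d/np.linalg.norm(d)
def tri(c1,u1,c2,u2):
    o1,d1=ray(c1,u1);o2,d2=ray(c2,u2)
    s=np.linalg.lstsq(np.c_[d1,-d2],o2-o1,rcond=None)[0]
    a=o1+d1*s[0];b=o2+d2*s[1];return (a+b)/2,np.linalg.norm(a-b)
def proj(c,p):
    T=c["cam_to_world"];q=(np.atleast_2d(p)-T[:3,3])@T[:3,:3];K=c["mtx"]
    return np.c_[K[0,0]*q[:,0]/-q[:,2]+K[0,2],K[1,1]*-q[:,1]/-q[:,2]+K[1,2]]
def comp(m,off):
    cs,_=cv2.findContours(m.astype(np.uint8),cv2.RETR_EXTERNAL,cv2.CHAIN_APPROX_NONE)
    out=[]
    for c in cs:
        A=cv2.contourArea(c)
        if A<15: continue
        M=cv2.moments(c); out.append((A,np.array([M['m10']/M['m00'],M['m01']/M['m00']])+off,c.reshape(-1,2)+off))
    return sorted(out,key=lambda t:-t[0])
E
python3 - <<'E'
from h import *
t=load("pics/top0.npz");s=load("pics/scene0.npz")
def hsv(c): return cv2.cvtColor(c["img"],cv2.COLOR_BGR2HSV)
def roi(c,x,y,w,h): return hsv(c)[y:y+h,x:x+w].astype(int),np.array([x,y])
R={}
for nm,c,r in (("top",t,(260,260,80,40)),("scene",s,(295,260,65,60))):
    h,o=roi(c,*r); m=(h[...,1]>70)&(h[...,2]>90)&(h[...,0]>8)&(h[...,0]<35)
    for A,ce,k in comp(m,o)[:6]: print(nm,"ring",A,ce,k.min(0),k.max(0), cast(c,ce,33)[0])
for nm,c,r in (("top",t,(390,170,90,100)),("scene",s,(375,150,75,95))):
    h,o=roi(c,*r); m=(h[...,1]>150)&(h[...,2]>100)&(h[...,0]<25)
    for A,ce,k in comp(m,o)[:3]: print(nm,"orange",A,ce,cast(c,ce,95)[0])
    m=(h[...,1]<40)&(h[...,2]>150)
    for A,ce,k in comp(m,o)[:5]: print(nm,"white",A,ce,cast(c,ce,95)[0])
sc=np.array([[419,194.25],[458.75,206],[404,245.5],[444.5,257.75]])
for z in(5,10,15):
    w=cast(t,sc,z);print(z,w[:,:2].tolist(),w.mean(0), np.linalg.norm(w[0]-w[1]),np.linalg.norm(w[0]-w[2]))
w=cast(t,sc,10); 
for a,b in((2,0),(3,1)): d=w[a]-w[b];d=-d;print("yaw x",np.degrees(np.arctan2(d[1],d[0])))
for a,b in((1,0),(3,2)): d=w[b]-w[a];print("yaw y-90",np.degrees(np.arctan2(d[1],d[0]))-90)
E
```

```text
top ring 161.0 [281.21 279.2 ] [274 272] [289 286] [505.92  28.5   33.  ]
top ring 78.5 [323.78 271.07] [319 266] [329 276] [518.04 -42.47  33.  ]
scene ring 154.5 [312.11 291.64] [304 286] [320 298] [506.23  27.37  33.  ]
scene ring 103.0 [310.07 305.61] [303 301] [317 311] [483.44  45.07  33.  ]
scene ring 59.5 [343.89 273.48] [339 269] [349 277] [512.36 -38.14  33.  ]
top orange 161.0 [445.09 199.44] [ 620.78 -237.73   95.  ]
top orange 128.5 [436.58 230.53] [ 570.54 -221.22   95.  ]
top white 185.5 [440.84 214.41] [ 596.47 -229.5    95.  ]
scene orange 1790.5 [425.83 172.81] [ 597.3  -276.43   95.  ]
scene orange 129.5 [411.7  191.54] [ 567.16 -217.71   95.  ]
scene white 1034.0 [422.01 230.01] [ 479.05 -166.75   95.  ]
scene white 294.0 [382.85 189.17] [ 599.41 -177.94   95.  ]
scene white 101.5 [407.72 180.98] [ 595.18 -231.49   95.  ]
scene white 78.5 [381.38 161.1 ] [ 670.59 -228.5    95.  ]
5 [[654.1998751861533, -213.12391139778987], [631.5303761739569, -281.62592634785204], [563.3415777693533, -182.40072740556315], [540.475572749036, -251.12775128221028]] [ 597.39 -232.07    5.  ] 72.15561126955073 95.91216942651182
10 [[652.8655395680419, -212.20457403830582], [630.3112883248735, -280.3583367225071], [562.4691498479823, -181.63758134129213], [539.7193915988778, -250.01520904604027]] [ 596.34 -231.05   10.  ] 71.78878475886317 95.4245687281854
15 [[651.5312039499303, -211.28523667882178], [629.0922004757902, -279.090747097162], [561.5967219266113, -180.87443527702115], [538.9632104487196, -248.90266680987025]] [ 595.3  -230.04   15.  ] 71.42195824817547 94.93696802985887
yaw x -18.682655254169923
yaw x -18.517916515691685
yaw y-90 -18.311024720521132
yaw y-90 -18.40267746637042
```

Run:
```python
from h import *
from cell import state
from scipy.spatial.transform import Rotation as Ro
st=state();print(Ro.from_euler('xyz',st["tcp_rot"]).as_matrix())
t=load("pics/top0.npz");s=load("pics/scene0.npz")
for nm,c,(x,y,w,h) in (("top",t,(263,260,40,42)),("scene",s,(296,278,34,40))):
    g=cv2.cvtColor(c["img"],cv2.COLOR_BGR2HSV)[y:y+h,x:x+w].astype(int)
    m=(g[...,2]<95)|((g[...,1]>70))
    A,ce,k=comp(m,np.array([x,y]))[0]
    pts=k.astype(float); hull=cv2.convexHull(k.astype(np.int32)).reshape(-1,2)
    P=cast(c,hull,33); print(nm,A,ce)
    # silhouette dir histogram: fit lines on approx polygon
    ap=cv2.approxPolyDP(hull.reshape(-1,1,2),2.0,True).reshape(-1,2)
    W=cast(c,ap,33);B=cast(c,ap,0)
    for i in range(len(ap)):
        j=(i+1)%len(ap);d=W[j]-W[i];print(ap[i],ap[j],"len33 %.1f ang %.1f"%(np.linalg.norm(d),np.degrees(np.arctan2(d[1],d[0]))%90),W[i])
# subpixel edges along upper left / upper right of top
img=cv2.GaussianBlur(cv2.cvtColor(t["img"],cv2.COLOR_BGR2GRAY),(3,3),0).astype(float)
for name,us in(("UL",range(272,279)),("UR",range(284,293))):
    q=[]
    for u in us:
        col=img[262:284,u]; 
        i=np.where((col[:-1]>=100)&(col[1:]<100))[0]
        if len(i): i=i[0]; q.append([u,262+i+(col[i]-100)/(col[i]-col[i+1])])
    W=cast(t,q,33)[:,:2].astype(np.float32)
    l=cv2.fitLine(W,cv2.DIST_HUBER,0,.01,.01).ravel(); print(name,np.round(q,1).tolist(),np.degrees(np.arctan2(l[1],l[0]))%90, "dist to ring", abs(l[0]*(28.2-l[3])-l[1]*(506-l[2])))
```

```text
[[-0.    0.23 -0.97]
 [ 0.   -0.97 -0.23]
 [-1.   -0.   -0.  ]]
top 386.5 [281.86 280.7 ]
[281 267] [294 279] len33 29.7 ang 46.2 [526.37  28.68  33.  ]
[294 279] [294 283] len33 6.7 ang 89.3 [505.81   7.27  33.  ]
[294 283] [284 294] len33 24.5 ang 46.9 [499.15   7.36  33.  ]
[284 294] [269 281] len33 33.1 ang 48.1 [481.25  24.12  33.  ]
[269 281] [281 267] len33 30.6 ang 48.9 [503.35  48.79  33.  ]
scene 467.0 [312.21 298.65]
[305 285] [322 287] len33 27.8 ang 49.4 [524.34  29.75  33.  ]
[322 287] [320 312] len33 51.3 ang 54.2 [506.26   8.64  33.  ]
[320 312] [302 309] len33 28.4 ang 46.3 [464.61  38.64  33.  ]
[302 309] [305 285] len33 49.7 ang 53.7 [484.26  59.2   33.  ]
UL [[272.0, 275.4], [273.0, 274.4], [274.0, 273.4], [275.0, 272.3], [276.0, 270.9], [277.0, 269.8], [278.0, 268.8]] 47.81843 dist to ring 15.841766
UR [[284.0, 268.9], [285.0, 269.6], [286.0, 270.5], [287.0, 271.5], [288.0, 272.4], [289.0, 273.3], [290.0, 274.1], [291.0, 274.9], [292.0, 275.8]] 47.49143 dist to ring 15.708887
```

Both views agree:

| Item | Position (mm) | Yaw |
|---|---|---|
| Cube | (506, 28), top at 33 | about 47.7° mod 90 |
| Feeder axis | (596, -230) | about -18.4° |

I'll grasp with the jaws along -42.3°, which is a +34.4° turn.

Call:
move_arm(targets=[[0.03, 0.026, 0, 0, 0, 4, 1], [0.067, 0.057, 0, 0, 0, 8, 1], [0.101, 0.086, 0, 0, 0, 12, 1], [0.135, 0.115, 0, 0, 0, 16, 1], [0.169, 0.144, 0, 0, 0, 20, 1], [0.202, 0.172, 0, 0, 0, 24, 1], [0.236, 0.201, 0, 0, 0, 28, 1], [0.27, 0.23, 0, 0, 0, 32, 1], [0.303, 0.26, 0, 0, 0, 34.4, 1], [0.31, 0.3, 0, 0, 0, 34.4, 1]])

```text
t: 1.1
eef_pos: [459.0, -306.6, 185.9]
tcp_rot: [1.912, 1.57, -0.39]
ft_force: [0.3, 0.2, -0.8]
opening: 1.002
```

Call:
move_arm(targets=[[0.006, 0.042, 0, 0, 0, 0, 1], [0.012, 0.084, 0, 0, 0, 0, 1], [0.018, 0.126, 0, 0, 0, 0, 1], [0.024, 0.168, 0, 0, 0, 0, 1], [0.03, 0.21, 0, 0, 0, 0, 1], [0.036, 0.252, 0, 0, 0, 0, 1], [0.042, 0.29, 0, 0, 0, 0, 1], [0.046, 0.32, -0.02, 0, 0, 0, 1], [0.049, 0.336, -0.05, 0, 0, 0, 1], [0.049, 0.336, -0.07, 0, 0, 0, 1]])

```text
t: 2.1
eef_pos: [505.2, 30.5, 114.9]
tcp_rot: [-1.023, 1.57, 2.958]
ft_force: [0.1, -1.0, 0.0]
opening: 0.998
```

Run:
```python
from h import *
from cell import state,read_camera
from scipy.spatial.transform import Rotation as Ro
st=state();M=Ro.from_euler('xyz',st["tcp_rot"]).as_matrix();print(st["t"],st["eef_pos"],st["joints"],np.degrees(np.arctan2(M[1,1],M[0,1])),M[:,0],st["ft_force"])
c=read_camera("scene");i=c["img"];cv2.imwrite("pics/s1.png",cv2.resize(i[200:360,220:420],None,fx=3,fy=3))
```

```text
2.1 [505.2   30.45 114.94] [-0.07  0.42  1.93  0.    0.8   0.66] -41.88854545306272 [-0.  0. -1.] [ 0.11 -1.    0.03]
```

View pics/s1.png

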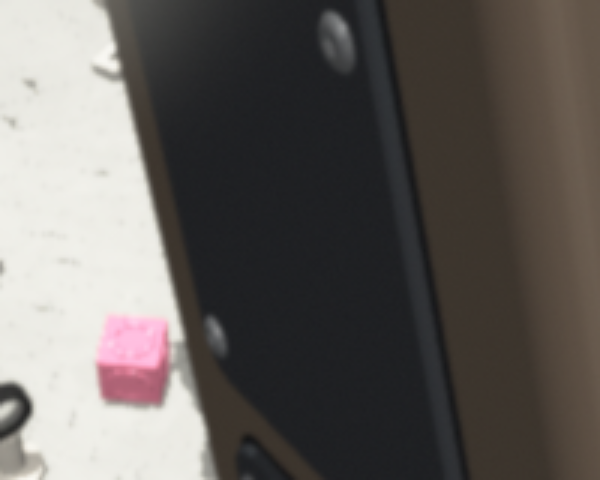

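The arm hides the cube in this view. The tool pose matches the plan, so I'll descend.

Call:
move_arm(targets=[[0, 0, -0.03, 0, 0, 0, 1], [0, 0, -0.06, 0, 0, 0, 1], [0, 0, -0.08, 0, 0, 0, 1], [0, 0, -0.095, 0, 0, 0, 1], [0, 0, -0.102, 0, 0, 0, 1], [0, 0, -0.102, 0, 0, 0, 1]])

```text
t: 2.75
eef_pos: [505.4, 28.2, 14.2]
tcp_rot: [-0.855, 1.57, 3.123]
ft_force: [0.6, 0.3, 0.7]
opening: 0.999
```

Run:
```python
from h import *
from cell import state,read_camera
from scipy.spatial.transform import Rotation as Ro
st=state();M=Ro.from_euler('xyz',st["tcp_rot"]).as_matrix();print(st["t"],st["eef_pos"],np.degrees(np.arctan2(M[1,1],M[0,1])),st["ft_force"])
c=read_camera("top");i=c["img"];cv2.imwrite("pics/t1.png",cv2.resize(i[200:340,200:360],None,fx=4,fy=4))
```

```text
2.75 [505.45  28.23  14.17] -42.051921307620894 [0.61 0.28 0.65]
```

View pics/t1.png

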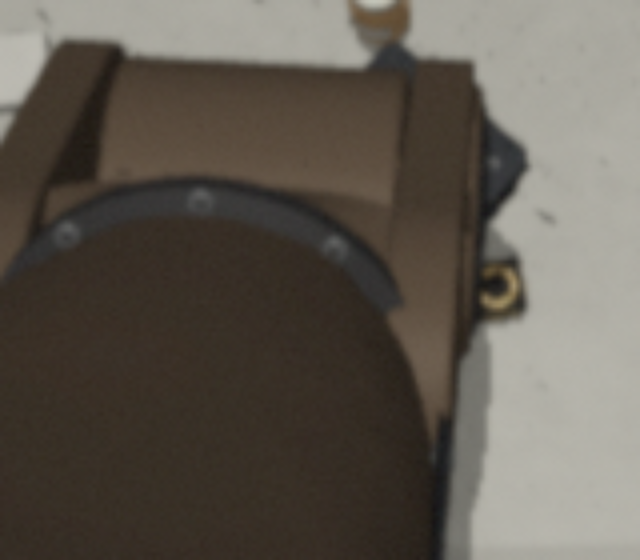

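The view shows only the arm and the small look-alike, clear of the gripper at around (500,285) in the crop. The tips are at z = 14, so I'll close.

Call:
move_arm(targets=[[0, 0, 0, 0, 0, 0, -1], [0, 0, 0, 0, 0, 0, -1], [0, 0, 0, 0, 0, 0, -1], [0, 0, 0, 0, 0, 0, -1], [0, 0, 0, 0, 0, 0, -1], [0, 0, 0, 0, 0, 0, -1], [0, 0, 0, 0, 0, 0, -1], [0, 0, 0, 0, 0, 0, -1]])

```text
t: 3.6
eef_pos: [505.6, 28.4, 14.4]
tcp_rot: [1.027, 1.571, -1.278]
ft_force: [0.0, 0.5, -0.9]
opening: 0.384
```

Call:
move_arm(targets=[[0, 0, 0.01, 0, 0, 0, -1], [0, 0, 0.03, 0, 0, 0, -1], [0, 0, 0.06, 0, 0, 0, -1], [0, 0, 0.09, 0, 0, 0, -1], [0, 0, 0.12, 0, 0, 0, -1], [0, 0, 0.15, 0, 0, 0, -1], [0, 0, 0.166, 0, 0, 0, -1], [0, 0, 0.166, 0, 0, 0, -1]])

```text
t: 4.4
eef_pos: [506.5, 28.4, 183.1]
tcp_rot: [2.219, 1.566, -0.085]
ft_force: [-0.7, -0.6, -0.7]
opening: 0.005
```

Mistake: the fingers were still closing (36 mm) when the lift began, so the grasp missed. I'll move aside and check where the cube is.

Call:
move_arm(targets=[[0, -0.045, 0, 0, 0, 0, 1], [0, -0.09, 0, 0, 0, 0, 1], [0, -0.135, 0, 0, 0, 0, 1], [0, -0.18, 0, 0, 0, 0, 1], [0, -0.225, 0, 0, 0, 0, 1], [0, -0.24, 0, 0, 0, 0, 1]])

```text
t: 5.0
eef_pos: [505.0, -214.9, 179.4]
tcp_rot: [-0.93, 1.57, 3.046]
ft_force: [-0.6, 0.3, -0.4]
opening: 0.455
```

Run:
```python
from h import *
from cell import state,read_camera
for n in ("scene","top"):
    c=read_camera(n); np.savez(f"pics/{n}2.npz",**{k:np.array(v) for k,v in c.items()}); cv2.imwrite(f"pics/{n}2.png",c["img"])
st=state();print(st["t"],st["eef_pos"],st["opening"])
t=load("pics/top2.npz")["img"];s=load("pics/scene2.npz")["img"]
r=lambda im,x,y,w,h:cv2.resize(im[y:y+h,x:x+w],(400,320),interpolation=cv2.INTER_CUBIC)
cv2.imwrite("pics/z3.png",np.hstack([r(t,250,250,100,80),r(s,280,250,100,80)]))
```

```text
5.1 [ 505.07 -213.02  179.41] 0.53498505245858
```

View pics/z3.png

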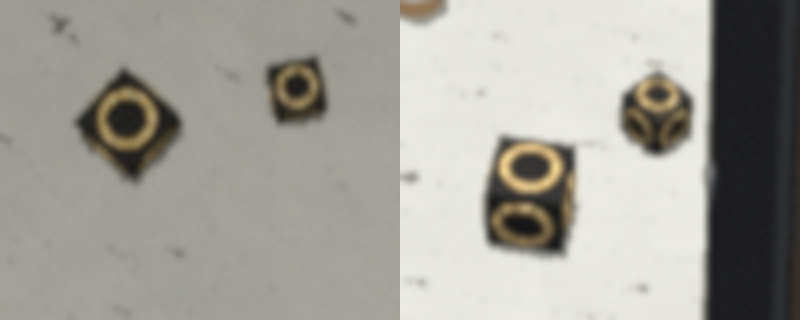

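View pics/top2.png

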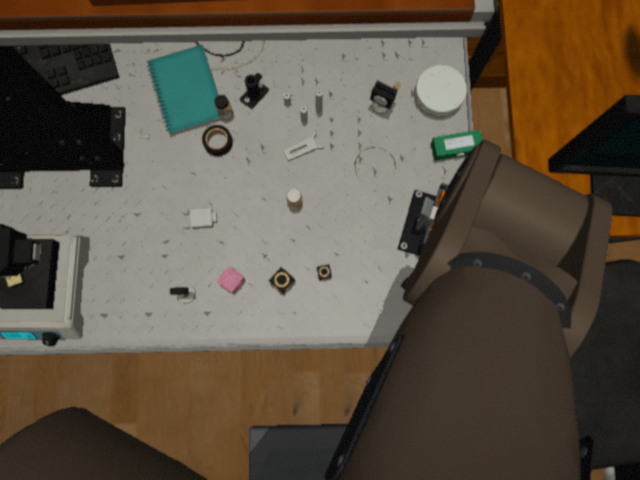

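The cube has not moved or tipped (top crop (127,120), same as before). I'll repeat the grasp and let the fingers close fully this time.

Call:
move_arm(targets=[[0, 0.045, 0, 0, 0, 0, 1], [0, 0.09, 0, 0, 0, 0, 1], [0, 0.135, 0, 0, 0, 0, 1], [0, 0.18, 0, 0, 0, 0, 1], [0, 0.22, 0, 0, 0, 0, 1], [0, 0.24, 0, 0, 0, 0, 1], [0, 0.24, -0.04, 0, 0, 0, 1], [0, 0.24, -0.08, 0, 0, 0, 1], [0, 0.24, -0.11, 0, 0, 0, 1], [0, 0.24, -0.13, 0, 0, 0, 1]])

```text
t: 6.1
eef_pos: [503.8, 30.1, 48.3]
tcp_rot: [-0.944, 1.568, 3.036]
ft_force: [-1.2, 0.6, 0.8]
opening: 0.997
```

Call:
move_arm(targets=[[0, 0, -0.02, 0, 0, 0, 1], [0, 0, -0.034, 0, 0, 0, 1], [0, 0, -0.037, 0, 0, 0, 1], [0, 0, -0.037, 0, 0, 0, -1], [0, 0, -0.037, 0, 0, 0, -1], [0, 0, -0.037, 0, 0, 0, -1], [0, 0, -0.037, 0, 0, 0, -1], [0, 0, -0.037, 0, 0, 0, -1], [0, 0, -0.037, 0, 0, 0, -1], [0, 0, -0.037, 0, 0, 0, -1]])

```text
t: 7.1
eef_pos: [505.7, 28.4, 13.6]
tcp_rot: [1.98, 1.571, -0.324]
ft_force: [-0.6, 0.0, 0.1]
opening: 0.471
```

Call:
move_arm(targets=[[0, 0, 0, 0, 0, 0, -1], [0, 0, 0, 0, 0, 0, -1], [0, 0, 0, 0, 0, 0, -1], [0, 0, 0, 0, 0, 0, -1], [0, 0, 0, 0, 0, 0, -1], [0, 0, 0, 0, 0, 0, -1]])

```text
t: 7.7
eef_pos: [505.7, 28.4, 13.4]
tcp_rot: [1.308, 1.571, -0.996]
ft_force: [0.1, 0.2, 0.2]
opening: 0.016
```

The fingers read shut (0.016) at cube height, which should be impossible with the cube between them. I'll look before doing anything else.

Run:
```python
from h import *
from cell import state,read_camera
for n in ("scene","top"):
    c=read_camera(n); np.savez(f"pics/{n}3.npz",**{k:np.array(v) for k,v in c.items()}); cv2.imwrite(f"pics/{n}3.png",c["img"])
st=state();print(st)
for z in (90,130):
  for a,b in((90,37.5),(90,-37.5),(-90,37.5),(-90,-37.5)):
    d=np.array([.743,-.669]);e=np.array([.669,.743])
    p=np.r_[np.array([505.7,28.4])+a*d+b*e,z];print(p,proj(load("pics/top3.npz"),p))
```

```text
{'t': 7.8, 'joints': array([-0.07,  0.58,  2.01, -0.  ,  0.55,  0.66]), 'qvel': array([-0., -0., -0.,  0.,  0.,  0.]), 'tau': array([ -0.  , -54.83, -13.42,   0.05,  -0.02,   0.  ]), 'eef_pos': array([505.64,  28.44,  13.46]), 'tcp_rot': array([ 1.36,  1.57, -0.94]), 'ft_force': array([-0.14, -0.38, -0.07]), 'moment': array([-0.01, -0.04,  0.06]), 'opening': 0.0013870023791128989}
[597.66  -3.95  90.  ] [[298.76 217.27]]
[547.48 -59.67  90.  ] [[334.54 247.57]]
[463.92 116.47  90.  ] [[222.3  303.04]]
[413.74  60.75  90.  ] [[258.33 335.05]]
[597.66  -3.95 130.  ] [[297.85 211.42]]
[547.48 -59.67 130.  ] [[335.23 243.03]]
[463.92 116.47 130.  ] [[217.84 300.96]]
[413.74  60.75 130.  ] [[255.5  334.44]]
```

View pics/scene3.png

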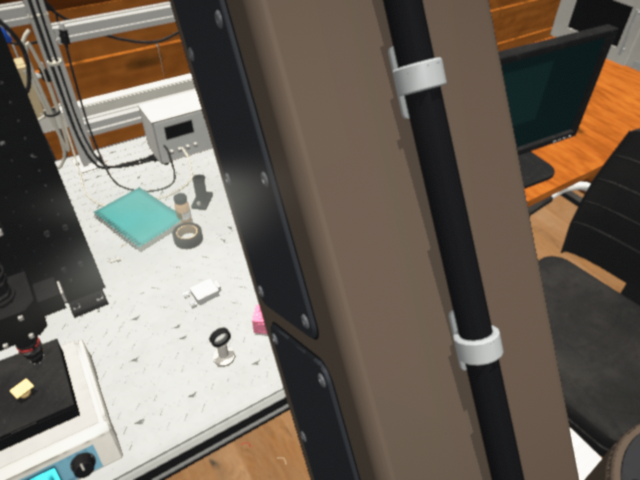

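View pics/top3.png

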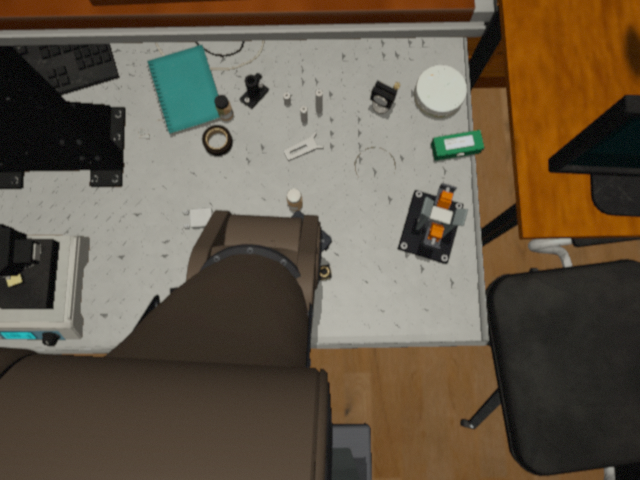

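The visible hand corners at (297,213) and (328,242) match the projected tool pose, so the arm is where I think it is. I'll lift with the fingers shut, then look at the cube.

Call:
move_arm(targets=[[0, 0, 0.02, 0, 0, 0, -1], [0, 0, 0.05, 0, 0, 0, -1], [0, 0, 0.09, 0, 0, 0, -1], [0, 0, 0.13, 0, 0, 0, -1], [0, 0, 0.167, 0, 0, 0, -1], [0, -0.045, 0.167, 0, 0, 0, -1], [0, -0.09, 0.167, 0, 0, 0, -1], [0, -0.135, 0.167, 0, 0, 0, -1], [0, -0.18, 0.167, 0, 0, 0, -1], [0, -0.2, 0.167, 0, 0, 0, -1]])

```text
t: 8.8
eef_pos: [505.4, -174.8, 180.4]
tcp_rot: [1.254, 1.57, -1.052]
ft_force: [-0.5, -0.2, -0.1]
opening: 0.007
```

Run:
```python
from h import *
from cell import state,read_camera
for n in ("scene","top"):
    c=read_camera(n); np.savez(f"pics/{n}4.npz",**{k:np.array(v) for k,v in c.items()}); cv2.imwrite(f"pics/{n}4.png",c["img"])
st=state();print(st["t"],st["eef_pos"],st["opening"],st["ft_force"])
```

```text
8.9 [ 505.46 -173.91  180.23] 0.0027347810597008184 [ 0.22  0.82 -0.34]
```

View pics/scene4.png

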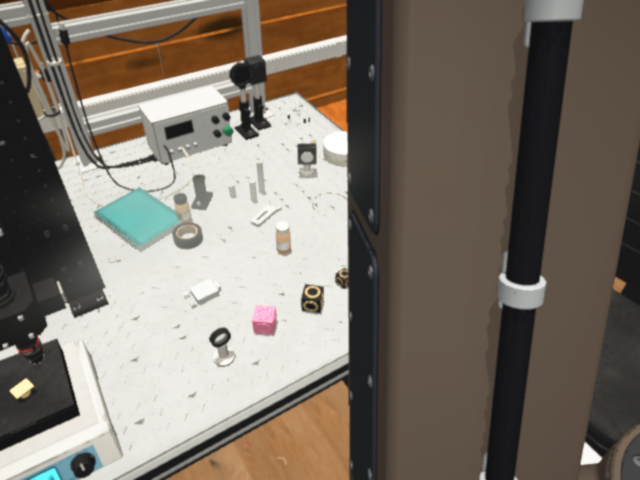

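View pics/top4.png

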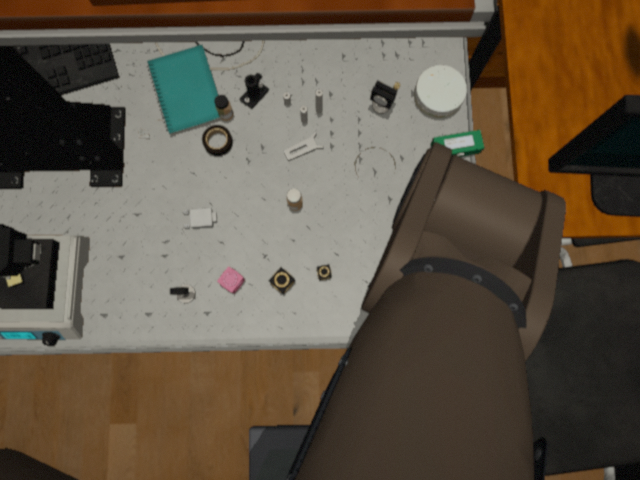

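The cube still hasn't moved, so the fingers really are not where I aim them. I'll put the hand where both cameras can see the fingers and measure its offset.

Call:
move_arm(targets=[[0.02, 0.039, 0, 0, 0, 0, -1], [0.041, 0.078, 0, 0, 0, 0, -1], [0.062, 0.117, 0, 0, 0, 0, -1], [0.083, 0.156, 0, 0, 0, 0, -1], [0.104, 0.195, 0, 0, 0, 0, -1], [0.125, 0.234, 0, 0, 0, 0, -1], [0.145, 0.272, 0, 0, 0, 0, -1], [0.145, 0.272, 0, 0, 0, 0, -1]])

```text
t: 9.7
eef_pos: [651.3, 106.1, 179.9]
tcp_rot: [-2.539, 1.57, 1.444]
ft_force: [-0.7, 0.3, -0.8]
opening: 0.004
```

Run:
```python
from h import *
from cell import state,read_camera
st=state();print(st["t"],st["eef_pos"],st["joints"])
for n in ("scene","top"):
    c=read_camera(n); np.savez(f"pics/{n}5.npz",**{k:np.array(v) for k,v in c.items()})
    i=c["img"].copy()
    for z in (0,40,78): 
        u=proj(c,st["eef_pos"]+[0,0,z])[0];print(n,z,u);cv2.circle(i,tuple(np.int32(u)),4,(0,255,0),1)
    cv2.imwrite(f"pics/{n}5.png",i)
```

```text
9.7 [651.28 106.06 179.85] [0.06 0.55 1.47 0.   1.12 0.79]
scene 0 [217.99 186.74]
scene 40 [214.67 165.02]
scene 78 [211.29 142.92]
top 0 [220.53 169.12]
top 40 [215.69 160.33]
top 78 [210.63 151.15]
```

View pics/scene5.png

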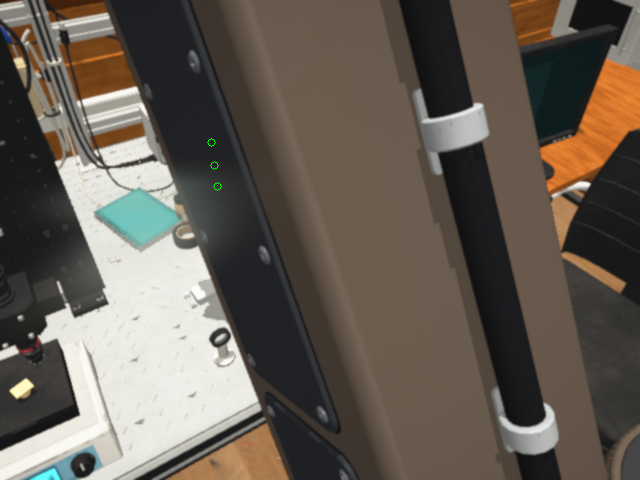

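View pics/top5.png

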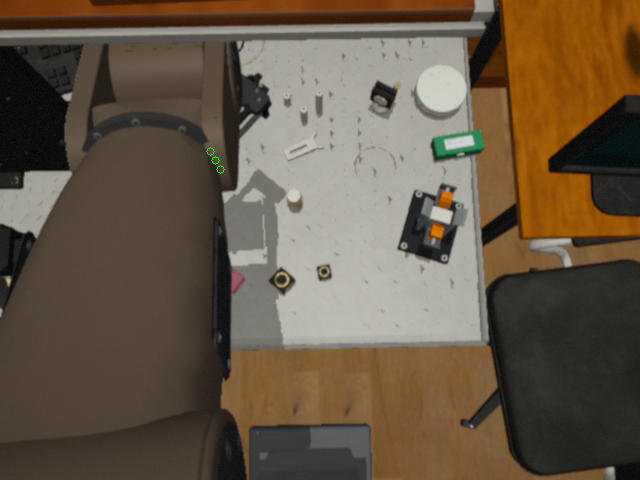

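Run:
```python
from h import *
c=load("pics/top5.npz")
for z in (258,300,340):
    d=np.array([.743,-.669]);e=np.array([.669,.743])
    for a,b in((90,37.5),(90,-37.5),(-90,37.5),(-90,-37.5),(37.5,90),(37.5,-90)):
        print(z,a,b,proj(c,np.r_[np.array([651.3,106])+a*d+b*e,z])[0])
i=c["img"];cv2.imwrite("pics/z5.png",cv2.resize(i[40:240,170:330],None,fx=3.5,fy=3,interpolation=cv2.INTER_CUBIC))
```

```text
258 90 37.5 [235.5   85.72]
258 90 -37.5 [276.99 119.97]
258 -90 37.5 [142.88 182.89]
258 -90 -37.5 [184.67 219.44]
258 37.5 90 [180.56  89.44]
258 37.5 -90 [280.38 173.23]
300 90 37.5 [230.83  71.07]
300 90 -37.5 [274.61 107.08]
300 -90 37.5 [132.7  173.34]
300 -90 -37.5 [176.81 211.91]
300 37.5 90 [172.81  74.98]
300 37.5 -90 [278.14 163.16]
340 90 37.5 [225.87  55.52]
340 90 -37.5 [272.07  93.38]
340 -90 37.5 [121.85 163.16]
340 -90 -37.5 [168.41 203.87]
340 37.5 90 [164.58  59.62]
340 37.5 -90 [275.76 152.43]
```

View pics/z5.png

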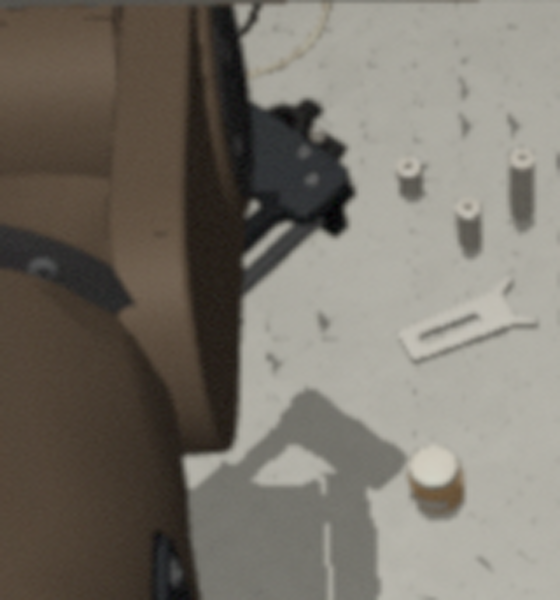

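The gripper body in the top view (corner near (267,115)) roughly matches the commanded pose, but the fingertips are hidden. I'll tilt the tool toward +y so the fingertips show, then check the TCP against the cameras.

Call:
move_arm(targets=[[-0.01, 0, 0, 8, 0, 0, -1], [-0.02, 0, 0, 16, 0, 0, -1], [-0.03, 0, 0, 24, 0, 0, -1], [-0.04, 0, 0, 32, 0, 0, -1], [-0.05, 0, 0, 40, 0, 0, -1], [-0.05, 0, 0, 48, 0, 0, -1], [-0.05, 0, 0, 55, 0, 0, -1], [-0.05, 0, 0, 55, 0, 0, -1]])

```text
t: 10.6
eef_pos: [599.8, 98.3, 178.5]
tcp_rot: [-2.402, 0.608, 1.57]
ft_force: [-0.2, -0.1, 0.0]
opening: 0.001
```

```bash
cat > look.py <<'E'
from h import *
from cell import state,read_camera
import sys
from scipy.spatial.transform import Rotation as Ro
tag=sys.argv[1]
st=state();M=Ro.from_euler('xyz',st["tcp_rot"]).as_matrix();print(st["t"],st["eef_pos"],st["joints"],st["opening"]);print(M)
for n in ("scene","top"):
    c=read_camera(n); np.savez(f"pics/{n}{tag}.npz",**{k:np.array(v) for k,v in c.items()})
    i=c["img"].copy()
    for b in (0,40,78): 
        u=proj(c,st["eef_pos"]-M[:,0]*b)[0];print(n,b,u);cv2.circle(i,tuple(np.int32(u)),3,(0,255,0),1)
    cv2.imwrite(f"pics/{n}{tag}.png",i)
E
python3 look.py 6
```

```text
10.6 [599.83  98.32 178.55] [-0.35  0.64  1.7   0.91  1.37 -0.07] 0.0014030849958954984
[[ 0.    0.74 -0.67]
 [ 0.82 -0.39 -0.42]
 [-0.57 -0.55 -0.61]]
scene 0 [237.45 204.11]
scene 40 [256.4  184.57]
scene 78 [274.5 165.9]
top 0 [225.68 203.55]
top 40 [246.5  199.09]
top 78 [267.36 194.62]
```

View pics/scene6.png

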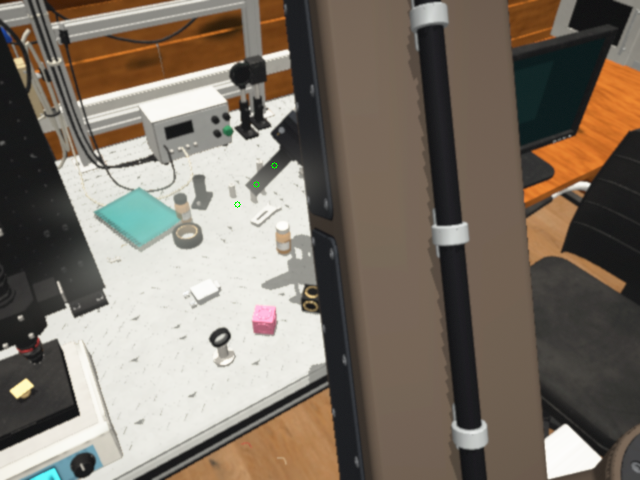

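View pics/top6.png

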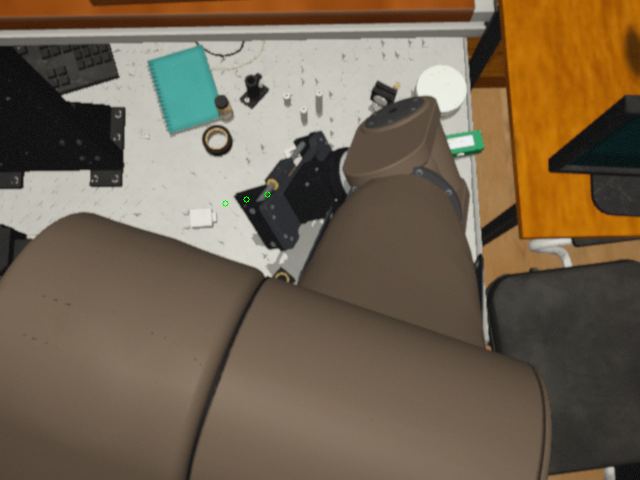

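Now it's clear. The real fingertips are at about scene (251,190) and top (238,193), while the reported TCP projects well beyond them. I'll triangulate the offset.

Run:
```python
from h import *
r=lambda im,x,y,w,h:cv2.resize(im[y:y+h,x:x+w],(400,320),interpolation=cv2.INTER_CUBIC)
s=load("pics/scene6.npz")["img"];t=load("pics/top6.npz")["img"]
cv2.imwrite("pics/z6.png",np.hstack([r(s,230,100,100,100),r(t,220,130,100,100)]))
```

```text
(no output)
```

View pics/z6.png

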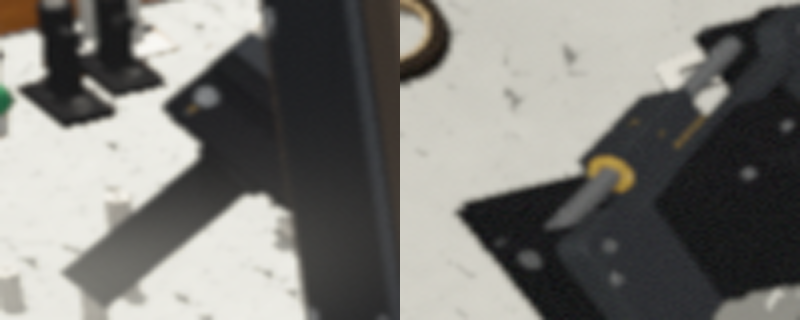

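Run:
```python
from h import *
t=load("pics/top6.npz")["img"];x,y,w,h=210,110,140,150
i=cv2.convertScaleAbs(t[y:y+h,x:x+w],alpha=1.6,beta=20)
cv2.imwrite("pics/z7.png",cv2.resize(i,None,fx=4,fy=4,interpolation=cv2.INTER_CUBIC))
```

```text
(no output)
```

View pics/z7.png

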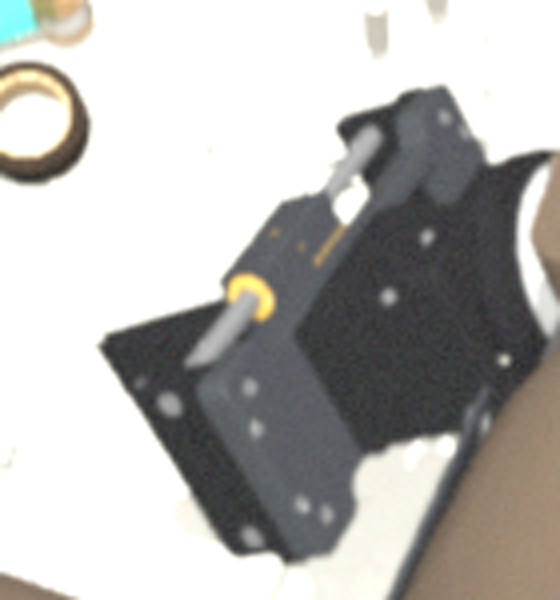

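Run:
```python
from h import *
from scipy.spatial.transform import Rotation as Ro
M=Ro.from_euler('xyz',[-2.402,.608,1.57]).as_matrix();p=np.array([599.83,98.32,178.55])
out=[]
for n in("scene","top"):
    c=load(f"pics/{n}6.npz");i=cv2.convertScaleAbs(c["img"],alpha=1.5,beta=15)
    i=cv2.resize(i,None,fx=4,fy=4,interpolation=cv2.INTER_CUBIC)
    def box(b0,b1,y,z,col):
        q=[p+M@np.array([-b,sy*y,sz*z]) for b in(b0,b1) for sy in(-1,1) for sz in(-1,1)]
        u=proj(c,q)*4
        for a in range(8):
            for k in(1,2,4):
                if not a&k: cv2.line(i,tuple(np.int32(u[a])),tuple(np.int32(u[a|k])),col,1)
    box(0,78,12,10,(0,0,255));box(78,130,90,37.5,(0,200,0))
    x,y=(215,100) if n=="scene" else (210,110)
    out.append(i[y*4:(y+140)*4,x*4:(x+100)*4]); 
    for b in(0,1): pass
cv2.imwrite("pics/z8.png",np.hstack(out))
```

```text
(no output)
```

View pics/z8.png

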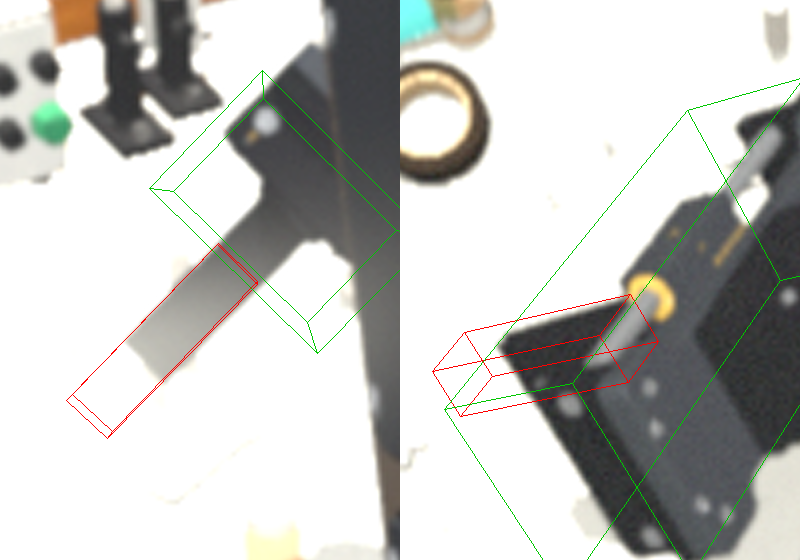

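The whole hand sits back along its own axis from the reported TCP: in the scene view the tip end is at (127,342)-(162,381) in the crop, against the modelled (67,400)-(108,437). That is about 28–30 mm, so my tips closed above the cube. I'll quantify it.

Run:
```python
from h import *
from scipy.spatial.transform import Rotation as Ro
M=Ro.from_euler('xyz',[-2.402,.608,1.57]).as_matrix();p=np.array([599.83,98.32,178.55])
s=load("pics/scene6.npz");t=load("pics/top6.npz")
for b in(0,28):
  for sy in(-12,12):
    for sz in(-10,10):
        q=p+M@np.array([-b,sy,sz]);print(b,sy,sz,proj(s,q)[0],proj(t,q)[0])
# edge points in scene by threshold: perp profile along finger axis
g=cv2.cvtColor(s["img"],cv2.COLOR_BGR2GRAY).astype(np.float32)
for off in(-8,-4,0,4,8):
    for nm in("y",):
        pr=[]
        for b in np.arange(10,50,1.0):
            u=proj(s,p+M@np.array([-b,off,0]))[0]
            pr.append(cv2.getRectSubPix(g,(1,1),(float(u[0]),float(u[1])))[0,0])
        print("scene off",off,np.int32(pr))
g=cv2.cvtColor(t["img"],cv2.COLOR_BGR2GRAY).astype(np.float32)
for off in(-10,0,10):
        pr=[]
        for b in np.arange(0,60,1.5):
            u=proj(t,p+M@np.array([-b,0,off]))[0]
            pr.append(cv2.getRectSubPix(g,(1,1),(float(u[0]),float(u[1])))[0,0])
        print("top offz",off,np.int32(pr))
```

```text
0 -12 -10 [231.65 200.11] [218.01 202.92]
0 -12 10 [241.85 209.75] [225.24 214.01]
0 12 -10 [233.17 198.61] [226.12 193.17]
0 12 10 [243.05 207.96] [233.12 204.16]
28 -12 -10 [245.13 186.19] [232.55 199.76]
28 -12 10 [255.29 195.91] [239.74 211.1 ]
28 12 -10 [246.24 185.11] [240.53 189.89]
28 12 10 [256.08 194.54] [247.49 201.12]
scene off -8 [232 232 232 232 232 231 231 231 231 231 231 231 231 231 227 222 205 184
 161 139 126 120 118 118 117 116 114 114 114 114 113 112 111 111 110 109
 108 107 106 106]
scene off -4 [232 232 232 232 232 232 231 231 231 231 231 231 231 230 225 217 198 176
 153 131 124 119 118 118 117 115 114 114 114 114 113 112 111 111 110 109
 108 107 106 105]
scene off 0 [232 232 232 232 232 231 231 231 231 231 231 231 231 228 223 210 190 168
 145 128 122 118 118 117 116 115 114 114 114 114 113 112 111 111 110 109
 108 107 106 105]
scene off 4 [232 232 232 232 232 231 231 230 231 231 231 231 230 226 221 204 182 159
 137 125 120 118 118 117 116 114 114 114 114 113 112 111 111 110 110 109
 107 106 106 105]
scene off 8 [232 232 232 232 231 231 231 231 231 231 231 231 229 224 215 196 174 151
 130 123 119 118 118 117 115 114 114 114 114 113 112 111 111 110 109 108
 107 106 106 104]
top offz -10 [206 206 206 206 206 207 207 206 205 204 205 204 201 195 174 141 110  83
  53  34  28  26  26  26  27  27  27  28  28  26  25  25  26  28  30  26
  25  25  26  26]
top offz 0 [207 207 207 207 206 207 206 206 205 204 203 202 198 181 142  88  36  25
  24  26  27  25  24  24  25  24  25  22  23  25  25  25  25  25  25  26
  22  24  26  30]
top offz 10 [205 203 204 205 206 205 205 206 206 207 207 206 199 179 136  80  45  32
  38  52  50  43  36  28  26  27  26  24  24  24  26  27  27  25  26  24
  23  25  30  31]
```

The tip edge falls about 26–27 mm short of the reported TCP along the tool axis in the scene view, with little lateral error. So real tip z is about reported z + 26.5. I'll return above the cube, tool down and open.

Call:
move_arm(targets=[[-0.012, -0.009, 0, -8, 0, 0, 1], [-0.024, -0.018, 0, -16, 0, 0, 1], [-0.036, -0.027, 0, -24, 0, 0, 1], [-0.048, -0.036, 0, -32, 0, 0, 1], [-0.06, -0.045, 0, -40, 0, 0, 1], [-0.072, -0.054, 0, -48, 0, 0, 1], [-0.085, -0.063, 0, -55, 0, 0, 1], [-0.0945, -0.072, -0.02, -55, 0, 0, 1], [-0.0945, -0.072, -0.06, -55, 0, 0, 1], [-0.0945, -0.072, -0.1, -55, 0, 0, 1]])

```text
t: 11.7
eef_pos: [507.4, 29.3, 82.1]
tcp_rot: [2.057, 1.562, -0.245]
ft_force: [0.2, -0.1, -0.5]
opening: 0.789
```

```bash
cat > st.py <<'E'
from h import *
from cell import state
from scipy.spatial.transform import Rotation as Ro
st=state();M=Ro.from_euler('xyz',st["tcp_rot"]).as_matrix();print(st["t"],st["eef_pos"],"jaw",np.degrees(np.arctan2(M[1,1],M[0,1])),"axis",M[:,0],"F",st["ft_force"],"M",st["moment"],"op mm",95*st["opening"],st["joints"])
E
python3 st.py
```

```text
11.7 [507.43  29.32  82.07] jaw -41.9078946469927 axis [ 0.01 -0.   -1.  ] F [ 0.24 -0.1  -0.55] M [-0.06 -0.12  0.05] op mm 74.956177677704 [-0.07  0.47  1.96 -0.    0.71  0.66]
```

Call:
move_arm(targets=[[0, 0, -0.02, 0, 0, 0, 1], [0, 0, -0.045, 0, 0, 0, 1], [0, 0, -0.07, 0, 0, 0, 1], [0, 0, -0.085, 0, 0, 0, 1], [0, 0, -0.093, 0, 0, 0, 1], [0, 0, -0.095, 0, 0, 0, 1], [0, 0, -0.095, 0, 0, 0, -1], [0, 0, -0.095, 0, 0, 0, -1], [0, 0, -0.095, 0, 0, 0, -1], [0, 0, -0.095, 0, 0, 0, -1]])

```text
t: 12.7
eef_pos: [506.4, 28.4, -14.1]
tcp_rot: [2.122, 1.57, -0.182]
ft_force: [-0.2, -0.2, -0.7]
opening: 0.719
```

Call:
move_arm(targets=[[0, 0, 0, 0, 0, 0, -1], [0, 0, 0, 0, 0, 0, -1], [0, 0, 0, 0, 0, 0, -1], [0, 0, 0, 0, 0, 0, -1], [0, 0, 0, 0, 0, 0, -1], [0, 0, 0, 0, 0, 0, -1]])

```text
t: 13.3
eef_pos: [506.2, 28.4, -14.5]
tcp_rot: [1.971, 1.571, -0.334]
ft_force: [0.1, 0.2, 0.1]
opening: 0.34
```

```bash
python3 st.py
```

```text
13.3 [506.24  28.39 -14.55] jaw -42.03544822537129 axis [ 0. -0. -1.] F [0.06 0.2  0.07] M [-0.09 -0.21 -0.03] op mm 32.29880803601385 [-0.07  0.64  2.02 -0.    0.49  0.66]
```

The opening holds at 32–34 mm with the cube gripped. Lifting.

Call:
move_arm(targets=[[0, 0, 0, 0, 0, 0, -1], [0, 0, 0.01, 0, 0, 0, -1], [0, 0, 0.03, 0, 0, 0, -1], [0, 0, 0.06, 0, 0, 0, -1], [0, 0, 0.09, 0, 0, 0, -1], [0, 0, 0.12, 0, 0, 0, -1], [0, 0, 0.15, 0, 0, 0, -1], [0, 0, 0.16, 0, 0, 0, -1], [0, 0, 0.16, 0, 0, 0, -1]])

```text
t: 14.2
eef_pos: [506.5, 28.4, 146.6]
tcp_rot: [2.229, 1.568, -0.075]
ft_force: [0.3, -0.6, -1.7]
opening: 0.332
```

```bash
python3 st.py
```

```text
14.2 [506.45  28.44 146.6 ] jaw -42.03443711871321 axis [ 0. -0. -1.] F [ 0.28 -0.57 -1.65] M [-0.02 -0.12 -0.  ] op mm 31.51783865952283 [-0.07  0.37  1.89 -0.    0.87  0.66]
```

The cube is held (Fz about -1.5 N, opening 32 mm). I'll carry it to above the feeder with a +23.6° turn.

Call:
move_arm(targets=[[0.008, -0.023, 0, 0, 0, 2, -1], [0.02, -0.058, 0, 0, 0, 5, -1], [0.033, -0.095, 0, 0, 0, 9, -1], [0.046, -0.132, 0, 0, 0, 13, -1], [0.059, -0.169, 0, 0, 0, 17, -1], [0.072, -0.206, 0, 0, 0, 20, -1], [0.082, -0.235, 0, 0, 0, 22.5, -1], [0.088, -0.252, 0, 0, 0, 23.6, -1], [0.09, -0.2583, 0, 0, 0, 23.6, -1], [0.09, -0.2583, 0, 0, 0, 23.6, -1]])

```text
t: 15.2
eef_pos: [595.6, -229.9, 143.7]
tcp_rot: [-1.74, 1.568, 2.65]
ft_force: [-0.4, 0.2, -1.2]
opening: 0.333
```

```bash
python3 st.py; python3 look.py 7 | tail -6
```

```text
15.2 [ 595.56 -229.94  143.73] jaw -18.514189047385255 axis [-0.  0. -1.] F [-0.36  0.21 -1.22] M [-0.02 -0.09 -0.01] op mm 31.66835013239929 [-0.47  0.55  1.57  0.    1.02 -0.15]
scene 0 [410.34 158.86]
scene 40 [413.32 139.32]
scene 78 [416.32 119.61]
top 0 [447.88 207.61]
top 40 [454.   200.88]
top 78 [460.38 193.87]
```

View pics/scene7.png

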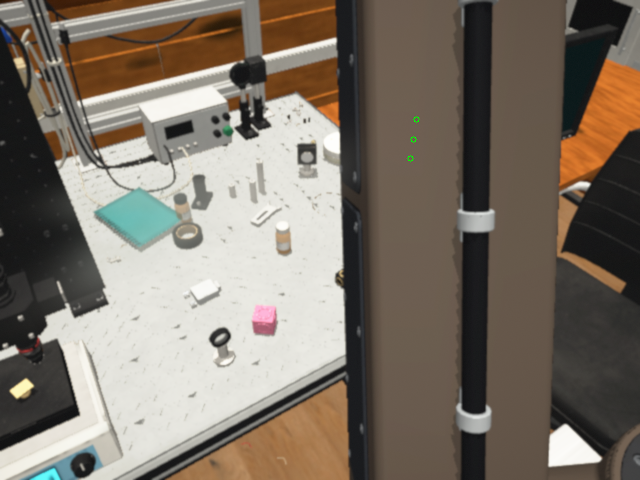

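View pics/top7.png

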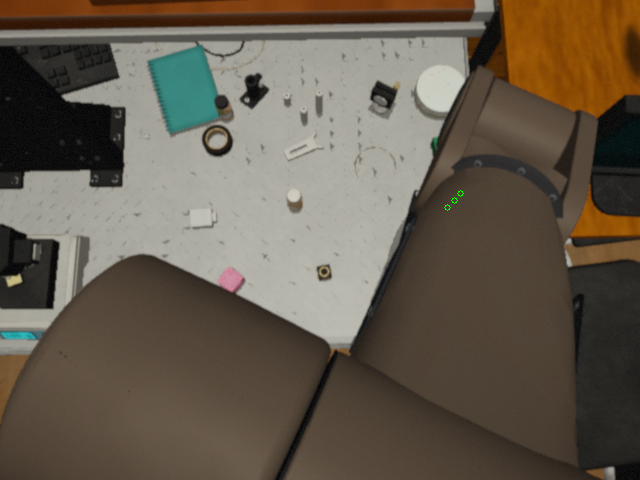

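The cube is off the table and in the grip; the small look-alike and the bystanders are untouched. The arm hides the feeder, so I'll lower by feel.

Call:
move_arm(targets=[[0, 0, -0.012, 0, 0, 0, -1], [0, 0, -0.024, 0, 0, 0, -1], [0, 0, -0.034, 0, 0, 0, -1], [0, 0, -0.04, 0, 0, 0, -1], [0, 0, -0.044, 0, 0, 0, -1], [0, 0, -0.044, 0, 0, 0, -1]])

```text
t: 15.9
eef_pos: [596.0, -229.8, 100.8]
tcp_rot: [-1.725, 1.57, 2.666]
ft_force: [0.2, 0.9, -1.2]
opening: 0.335
```

Call:
move_arm(targets=[[0, 0, -0.004, 0, 0, 0, -1], [0, 0, -0.008, 0, 0, 0, -1], [0, 0, -0.012, 0, 0, 0, -1], [0, 0, -0.014, 0, 0, 0, -1], [0, 0, -0.014, 0, 0, 0, -1]])

```text
t: 16.4
eef_pos: [596.0, -229.8, 87.1]
tcp_rot: [-1.746, 1.57, 2.644]
ft_force: [-0.1, 0.1, -1.3]
opening: 0.334
```

```bash
python3 st.py
```

```text
16.4 [ 596.   -229.82   87.1 ] jaw -18.435511448238593 axis [-0.  0. -1.] F [-0.06  0.06 -1.32] M [-0.06 -0.11  0.02] op mm 31.71040356973426 [-0.47  0.62  1.62  0.    0.9  -0.15]
```

No contact yet with the bottom at about 101 mm, below the flare tips, so the cube is inside the cheeks. I'll continue down to the follower.

Call:
move_arm(targets=[[0, 0, -0.002, 0, 0, 0, -1], [0, 0, -0.004, 0, 0, 0, -1], [0, 0, -0.006, 0, 0, 0, -1], [0, 0, -0.008, 0, 0, 0, -1], [0, 0, -0.008, 0, 0, 0, -1]])

```text
t: 16.9
eef_pos: [596.2, -229.9, 79.5]
tcp_rot: [1.543, 1.571, -0.349]
ft_force: [-1.9, 1.9, 2.9]
opening: 0.336
```

```bash
python3 st.py
```

```text
16.9 [ 596.17 -229.92   79.48] jaw -18.434774970825945 axis [ 0. -0. -1.] F [-1.86  1.86  2.94] M [0.03 0.16 0.02] op mm 31.93717342828236 [-0.47  0.63  1.63  0.    0.89 -0.15]
```

Fz rose by about 4 N at bottom ≈ 94–95 mm, which is the follower preload as expected. I'll release and back off upward.

Call:
move_arm(targets=[[0, 0, 0, 0, 0, 0, 0.3], [0, 0, 0, 0, 0, 0, 0.3], [0, 0, 0, 0, 0, 0, 0.3], [0, 0, 0, 0, 0, 0, 0.3], [0, 0, 0, 0, 0, 0, 0.3], [0, 0, 0.01, 0, 0, 0, 0.3], [0, 0, 0.03, 0, 0, 0, 0.3], [0, 0, 0.06, 0, 0, 0, 0.3], [0, 0, 0.09, 0, 0, 0, 0.3], [0, 0, 0.1, 0, 0, 0, 0.3]])

```text
t: 17.9
eef_pos: [597.1, -230.3, 183.3]
tcp_rot: [1.424, 1.566, -0.469]
ft_force: [1.3, -0.7, 0.6]
opening: 0.649
```

```bash
python3 st.py
```

```text
17.9 [ 597.15 -230.33  183.26] jaw -18.428932646352738 axis [ 0. -0. -1.] F [ 1.31 -0.66  0.56] M [-0.07 -0.1  -0.  ] op mm 61.64152149313132 [-0.47  0.51  1.53  0.    1.1  -0.15]
```

I'll move aside, closing and turning part of the way, and look at the seated cube.

Call:
move_arm(targets=[[-0.012, 0.035, 0, 0, 0, -6, -1], [-0.025, 0.075, 0, 0, 0, -12, -1], [-0.038, 0.115, 0, 0, 0, -18, -1], [-0.051, 0.155, 0, 0, 0, -24, -1], [-0.064, 0.195, 0, 0, 0, -30, -1], [-0.077, 0.235, 0, 0, 0, -37, -1], [-0.09, 0.265, 0, 0, 0, -45, -1], [-0.09, 0.28, 0, 0, 0, -45, -1]])

```text
t: 18.7
eef_pos: [504.6, 52.2, 179.5]
tcp_rot: [-0.514, 1.57, 3.09]
ft_force: [1.1, -0.1, 0.3]
opening: 0.041
```

```bash
python3 st.py; python3 look.py 8 >/dev/null
python3 - <<'E'
from h import *
r=lambda im,x,y,w,h:cv2.resize(im[y:y+h,x:x+w],(400,440),interpolation=cv2.INTER_CUBIC)
s=load("pics/scene8.npz")["img"];t=load("pics/top8.npz")["img"]
cv2.imwrite("pics/z9.png",np.hstack([r(t,390,170,100,110),r(s,360,130,100,110)]))
E
```

```text
18.7 [504.6   52.15 179.54] jaw -63.5144579545379 axis [-0.  0. -1.] F [ 1.11 -0.08  0.3 ] M [-0.05  0.03 -0.01] op mm 3.890546274411885 [-0.03  0.33  1.85  0.    0.96  1.08]
```

View pics/z9.png

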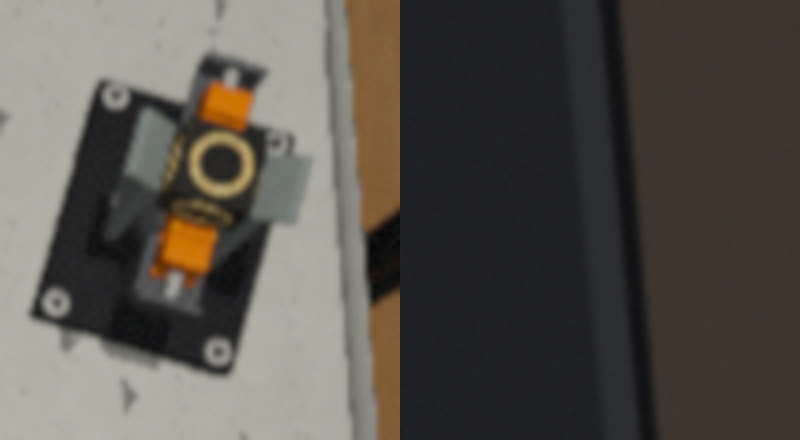

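The top view shows the cube upright and square between the cheeks and catches, ring centre at about (445.5,211). I'll check its position at 128 mm height.

Run:
```python
from h import *
c=load("pics/top8.npz");x,y,w,h=428,195,40,25
g=cv2.cvtColor(c["img"],cv2.COLOR_BGR2HSV)[y:y+h,x:x+w].astype(int)
m=(g[...,1]>60)&(g[...,2]>90)&(g[...,0]>12)&(g[...,0]<35)
for A,ce,k in comp(m,np.array([x,y]))[:3]: print(A,ce,k.min(0),k.max(0),cast(c,(k.min(0)+k.max(0))/2,128)[0],cast(c,ce,128)[0])
```

```text
268.0 [445.23 207.68] [437 195] [453 219] [ 600.4  -229.28  128.  ] [ 599.33 -229.57  128.  ]
```

Call:
move_arm(targets=[[0.012, -0.035, 0, 0, 0, -7, -1], [0.025, -0.075, 0, 0, 0, -14, -1], [0.038, -0.115, 0, 0, 0, -21, -1], [0.051, -0.155, 0, 0, 0, -28, -1], [0.064, -0.195, 0, 0, 0, -35, -1], [0.077, -0.235, 0, 0, 0, -41, -1], [0.087, -0.265, 0, 0, 0, -45, -1], [0.09, -0.28, -0.02, 0, 0, -45, -1], [0.09, -0.28, -0.045, 0, 0, -45, -1], [0.09, -0.28, -0.07, 0, 0, -45, -1]])

```text
t: 19.8
eef_pos: [595.9, -232.5, 108.1]
tcp_rot: [2.095, 1.57, -1.367]
ft_force: [0.1, 0.3, -0.1]
opening: -0.001
```

Call:
move_arm(targets=[[0, 0, 0, 0, 0, 0, -1], [0, 0, -0.002, 0, 0, 0, -1], [0, 0, -0.004, 0, 0, 0, -1], [0, 0, -0.004, 0, 0, 0, -1]])

```text
t: 20.2
eef_pos: [596.5, -230.2, 106.4]
tcp_rot: [2.914, 1.569, -0.549]
ft_force: [-0.4, -0.2, 0.4]
opening: 0.005
```

```bash
python3 st.py
```

```text
20.2 [ 596.53 -230.21  106.41] jaw -108.39828392469265 axis [ 0. -0. -1.] F [-0.36 -0.25  0.4 ] M [0.03 0.06 0.03] op mm 0.5106832996071513 [-0.47  0.59  1.61 -0.    0.94  1.42]
```

Call:
move_arm(targets=[[0, 0, -0.001, 0, 0, 0, -1], [0, 0, -0.002, 0, 0, 0, -1]])

```text
t: 20.4
eef_pos: [596.4, -229.9, 104.0]
tcp_rot: [2.918, 1.57, -0.545]
ft_force: [0.3, -0.1, -0.3]
opening: 0.003
```

Call:
move_arm(targets=[[0, 0, -0.001, 0, 0, 0, -1], [0, 0, -0.002, 0, 0, 0, -1]])

```text
t: 20.6
eef_pos: [596.2, -229.8, 101.5]
tcp_rot: [2.623, 1.571, -0.841]
ft_force: [-0.0, 0.0, -0.3]
opening: 0.0
```

Call:
move_arm(targets=[[0, 0, -0.001, 0, 0, 0, -1], [0, 0, -0.002, 0, 0, 0, -1]])

```text
t: 20.8
eef_pos: [596.1, -229.8, 99.4]
tcp_rot: [0.686, 1.571, -2.778]
ft_force: [0.5, -0.0, -0.6]
opening: 0.005
```

Call:
move_arm(targets=[[0, 0, -0.001, 0, 0, 0, -1], [0, 0, -0.002, 0, 0, 0, -1]])

```text
t: 21.0
eef_pos: [596.2, -229.9, 97.6]
tcp_rot: [2.468, 1.571, -0.995]
ft_force: [-0.5, -0.9, 2.1]
opening: 0.009
```

Call:
move_arm(targets=[[0, 0, -0.001, 0, 0, 0, -1], [0, 0, -0.002, 0, 0, 0, -1]])

```text
t: 21.2
eef_pos: [596.2, -229.9, 95.5]
tcp_rot: [2.524, 1.571, -0.939]
ft_force: [-0.0, 0.6, 3.8]
opening: 0.006
```

Call:
move_arm(targets=[[0, 0, -0.001, 0, 0, 0, -1], [0, 0, -0.002, 0, 0, 0, -1]])

```text
t: 21.4
eef_pos: [596.4, -230.0, 93.8]
tcp_rot: [2.89, 1.57, -0.573]
ft_force: [-1.5, 0.8, 5.9]
opening: 0.004
```

Contact began at reported z ≈ 98, so the tip is about 28–30 mm above reported. Top at 69 mm therefore means reported ≈ 40. I'll push down in stages and watch the force.

Call:
move_arm(targets=[[0, 0, -0.005, 0, 0, 0, -1], [0, 0, -0.01, 0, 0, 0, -1], [0, 0, -0.015, 0, 0, 0, -1], [0, 0, -0.02, 0, 0, 0, -1], [0, 0, -0.022, 0, 0, 0, -1]])

```text
t: 21.9
eef_pos: [597.7, -230.6, 72.3]
tcp_rot: [3.012, 1.566, -0.451]
ft_force: [3.4, -1.3, 8.7]
opening: 0.006
```

Call:
move_arm(targets=[[0, 0, -0.005, 0, 0, 0, -1], [0, 0, -0.01, 0, 0, 0, -1], [0, 0, -0.015, 0, 0, 0, -1], [0, 0, -0.018, 0, 0, 0, -1], [0, 0, -0.018, 0, 0, 0, -1]])

```text
t: 22.4
eef_pos: [597.7, -230.6, 54.3]
tcp_rot: [3.007, 1.567, -0.457]
ft_force: [4.3, -1.2, 6.9]
opening: 0.005
```

Call:
move_arm(targets=[[0, 0, -0.004, 0, 0, 0, -1], [0, 0, -0.008, 0, 0, 0, -1], [0, 0, -0.01, 0, 0, 0, -1], [0, 0, -0.01, 0, 0, 0, -1]])

```text
t: 22.8
eef_pos: [597.9, -230.6, 44.7]
tcp_rot: [3.01, 1.566, -0.453]
ft_force: [3.3, -0.7, 8.9]
opening: 0.004
```

```bash
python3 st.py
```

```text
22.8 [ 597.88 -230.65   44.66] jaw -108.43654900392492 axis [ 0. -0. -1.] F [ 3.27 -0.67  8.89] M [-0.07 -0.6   0.02] op mm 0.3746516464619104 [-0.47  0.67  1.65  0.    0.82  1.42]
```

Call:
move_arm(targets=[[0, 0, -0.002, 0, 0, 0, -1], [0, 0, -0.004, 0, 0, 0, -1], [0, 0, -0.004, 0, 0, 0, -1]])

```text
t: 23.1
eef_pos: [597.9, -230.7, 40.8]
tcp_rot: [3.002, 1.566, -0.462]
ft_force: [3.2, -0.6, 9.4]
opening: 0.005
```

```bash
python3 st.py
```

```text
23.1 [ 597.89 -230.67   40.81] jaw -108.43660026110693 axis [ 0. -0. -1.] F [ 3.23 -0.61  9.38] M [-0.06 -0.51 -0.01] op mm 0.49338974947560477 [-0.47  0.68  1.65  0.    0.81  1.42]
```

Call:
move_arm(targets=[[0, 0, -0.001, 0, 0, 0, -1], [0, 0, -0.002, 0, 0, 0, -1], [0, 0, -0.002, 0, 0, 0, -1]])

```text
t: 23.4
eef_pos: [597.9, -230.7, 39.0]
tcp_rot: [3.006, 1.566, -0.457]
ft_force: [2.7, -1.4, 11.3]
opening: 0.002
```

Call:
move_arm(targets=[[0, 0, -0.001, 0, 0, 0, -1], [0, 0, -0.0015, 0, 0, 0, -1], [0, 0, -0.0015, 0, 0, 0, -1]])

```text
t: 23.7
eef_pos: [597.9, -230.7, 37.6]
tcp_rot: [3.0, 1.566, -0.464]
ft_force: [1.8, -0.1, 11.7]
opening: 0.007
```

Reported z = 37.6 puts the top at about 67 mm, well below 75, without hitting the stop. I'll retract straight up and look.

Call:
move_arm(targets=[[0, 0, 0.004, 0, 0, 0, -1], [0, 0, 0.01, 0, 0, 0, -1], [0, 0, 0.02, 0, 0, 0, -1], [0, 0, 0.035, 0, 0, 0, -1], [0, 0, 0.055, 0, 0, 0, -1], [0, 0, 0.08, 0, 0, 0, -1], [0, 0, 0.11, 0, 0, 0, -1], [0, 0, 0.14, 0, 0, 0, -1], [0, 0, 0.15, 0, 0, 0, -1]])

```text
t: 24.6
eef_pos: [596.7, -230.2, 189.5]
tcp_rot: [2.96, 1.567, -0.503]
ft_force: [0.5, 0.9, -0.1]
opening: 0.006
```

Call:
move_arm(targets=[[-0.012, 0.035, 0, 0, 0, 0, -1], [-0.025, 0.075, 0, 0, 0, 0, -1], [-0.038, 0.115, 0, 0, 0, 0, -1], [-0.051, 0.155, 0, 0, 0, 0, -1], [-0.064, 0.195, 0, 0, 0, 0, -1], [-0.077, 0.235, 0, 0, 0, 0, -1], [-0.09, 0.265, 0, 0, 0, 0, -1], [-0.09, 0.28, 0, 0, 0, 0, -1]])

```text
t: 25.4
eef_pos: [504.3, 52.2, 185.7]
tcp_rot: [0.266, 1.569, 3.087]
ft_force: [0.0, 0.4, -0.7]
opening: 0.008
```

```bash
python3 st.py; python3 look.py 9 >/dev/null
python3 - <<'E'
from h import *
t=load("pics/top9.npz")["img"]
cv2.imwrite("pics/z10.png",cv2.resize(t[170:280,390:490],None,fx=5,fy=5,interpolation=cv2.INTER_CUBIC))
E
```

```text
25.4 [504.27  52.16 185.74] jaw -108.32699740780315 axis [-0.  0. -1.] F [ 0.01  0.43 -0.72] M [ 0.03  0.03 -0.05] op mm 0.7329361892889151 [-0.03  0.33  1.84  0.    0.97  1.86]
```

View pics/z10.png

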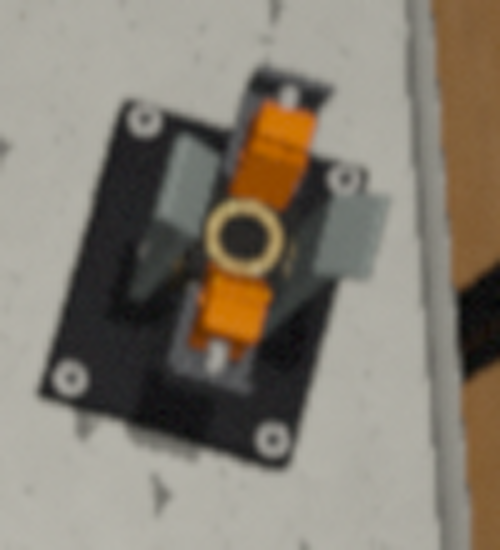

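The top view shows both orange catches back in, over the edge of the cube's top, with the ring at crop (244,238). I'll check the height from the ring position.

Run:
```python
from h import *
c=load("pics/top9.npz");c8=load("pics/top0.npz")
u=np.array([390+244/5,170+238/5])
for z in(70,75,80,95,128): print(z,cast(c,u,z)[0])
def oranges(c):
    h=cv2.cvtColor(c["img"],cv2.COLOR_BGR2HSV)[170:270,390:480].astype(int)
    m=(h[...,1]>150)&(h[...,2]>100)&(h[...,0]<25); return [(A,ce,k.min(0),k.max(0)) for A,ce,k in comp(m,np.array([390,170]))[:2]]
print(oranges(c8));print(oranges(c))
```

```text
70 [ 596.94 -231.38   70.  ]
75 [ 595.82 -230.29   75.  ]
80 [ 594.71 -229.21   80.  ]
95 [ 591.36 -225.96   95.  ]
128 [ 583.98 -218.8   128.  ]
[(161.0, array([445.09, 199.44]), array([437, 191]), array([452, 208])), (128.5, array([436.58, 230.53]), array([430, 224]), array([443, 237]))]
[(216.5, array([444.3 , 200.83]), array([436, 190]), array([452, 211])), (163.5, array([436.07, 231.31]), array([428, 222]), array([443, 241]))]
```

The ring's ray meets the column axis (595.8, -230.3) at exactly 75 mm, so the cube bears on the catches. The catches are back at their starting positions and the arm is clear. Handing in.

Run:
```python
from cell import job_done
print(job_done())
```

```text
the job is handed in; nothing more can be done
None
```

The cube is latched in the feeder column under both orange catches. I handed the job in at about 25.5 s, with the arm clear.

**What I did:** I gripped the larger black cube and set it upright and square on the follower. I then pushed it down with closed fingers to about 67 mm above the worktop, at 12 N or less, and retracted.

**What went wrong on the way:** The first two grasps closed on air, and the cube did not move. The real fingertips are about 27–30 mm short of the reported tool point. I measured that by tilting the hand into camera view and allowed for it from then on. In the first try I also began the lift before the fingers had finished closing.

**Last checks:**
- **Latched height:** In the final top view the cube's ring lies on the column axis at (595.8, -230.3) mm for a height of 75 mm, level with the catch undersides.
- **Catches:** Both are back within about 1.5 px of their starting positions, over the edge of the cube's top.
- **Bystanders:** I saw no change in the vial, connector, lens or look-alikes in the views where they were visible, but I did not re-measure them.

**Not fully settled:**
- **One view only:** The scene camera's view of the feeder was blocked by the arm, so the final check rests on the top camera.
- **Sideways drift:** The tool was pushed about 2 mm sideways along x during the push.
- **Push force:** At first it read slightly below the stated spring force.

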